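# Make up two block-printing kits

### The job

Make up the two printing kits for the workshop: the black tray gets the blue ink jar, the yellow ink jar and the square-footed stamp with the orange handle; the white tray gets the red ink jar and the round black dabber. Each thing goes upright into a bay of its own, the jars in plain bays (any of them) and the stamp or dabber in the cork-floored end bay of its tray; set each one down rather than dropping it, and knock no jar or tool over. Leave the green jar where it stands.

Things in the scene. Friction and masses are not known exactly. Their poses are not given: they have to be found in the camera images.
- blue_jar_mid (a point): the blue ink jar: a closed upright round jar, all blue with a white paper band low round its side, 46 mm across, 64 mm tall (lid 44 mm across from 48 mm up), about 0.12 kg, loose on the table; the point is its centre, 32 mm above its underside, z up
- yellow_jar_mid (a point): the yellow ink jar: a closed upright round jar, all yellow with a white paper band low round its side, 46 mm across, 64 mm tall (lid 44 mm across from 48 mm up), about 0.12 kg, loose on the table; the point is its centre, 32 mm above its underside, z up
- red_jar_mid (a point): the red ink jar: a closed upright round jar, all red with a white paper band low round its side, 46 mm across, 64 mm tall (lid 44 mm across from 48 mm up), about 0.12 kg, loose on the table; the point is its centre, 32 mm above its underside, z up
- green_jar_mid (a point): the green ink jar: a closed upright round jar, all green with a white paper band low round its side, 46 mm across, 64 mm tall (lid 44 mm across from 48 mm up), about 0.12 kg, loose on the table; the point is its centre, 32 mm above its underside, z up; it stays where it is. Low clutter up to 20 mm tall (a roll of tape, an eraser, a small gouge) also lies among the jars and tools
- stamp_mid (a point): the hand stamp: orange handle on a square dark wooden foot 46 by 46 mm and 15 mm thick, 80 mm tall over all, with an upright round handle 26 mm across from 15 mm up to the top, under 0.15 kg, loose on the table; the point is its centre line half-way up, 40 mm above its underside, z up
- dabber_mid (a point): the ink dabber: all black, round foot 52 mm across and 15 mm thick, 80 mm tall over all, with an upright round handle 26 mm across from 15 mm up to the top, under 0.15 kg, loose on the table; the point is its centre line half-way up, 40 mm above its underside, z up
- black_tray: the black kit tray, fixed to the table, low and open: 76 mm (its x) by 218 mm (its y) outside, top of all its walls 16 mm above the table, walls 5 mm thick, floor 5 mm thick. Three square bays 66 by 66 mm between grey dividers, in a row along its y, their centres at y = -71, 0 and +71 mm; the end bay at +71 mm has a brown cork floor and is for the hand tool, the other two, plain black, are for jars. Origin: middle of the tray on its underside; z up
- white_tray: the white kit tray, fixed to the table, low and open: 76 mm (its x) by 218 mm (its y) outside, top of all its walls 16 mm above the table, walls 5 mm thick, floor 5 mm thick. Three square bays 66 by 66 mm between grey dividers, in a row along its y, their centres at y = -71, 0 and +71 mm; the end bay at +71 mm has a brown cork floor and is for the hand tool, the other two, plain white, are for jars. Origin: middle of the tray on its underside; z up
There are look-alikes about, which are no part of the job. Leave any pink look-alike of the part that bears stamp_mid alone. Of the things that look like the part that bears red_jar_mid, the smaller one is meant.

How it is judged (in metres and radians):
At the end, for the whole second after the job is handed in: Each thing in its tray and kind of bay (goal), within 14 mm of the bay's centre along each tray axis, standing on the bay's floor (5 mm), within 0.12 rad of upright, at rest, released; green jar upright within 20 mm of its start (x of blue_jar_mid in the frame of black_tray between -0.014 and 0.014 m and z of blue_jar_mid in the frame of black_tray between 0.032 and 0.042 m and (y of blue_jar_mid in the frame of black_tray between -0.085 and -0.057 m or y of blue_jar_mid in the frame of black_tray between -0.014 and 0.014 m) and angle between each of blue_jar_mid, yellow_jar_mid, stamp_mid, red_jar_mid, dabber_mid, green_jar_mid's own z axis and vertical below 0.12 rad and linear speed of each of blue_jar, yellow_jar, stamp, red_jar, dabber below 0.02 m/s and contact force between the fingers and blue_jar below 0.1 N and x of yellow_jar_mid in the frame of black_tray between -0.014 and 0.014 m and z of yellow_jar_mid in the frame of black_tray between 0.032 and 0.042 m and (y of yellow_jar_mid in the frame of black_tray between -0.085 and -0.057 m or y of yellow_jar_mid in the frame of black_tray between -0.014 and 0.014 m) and contact force between the fingers and yellow_jar below 0.1 N and x of stamp_mid in the frame of black_tray between -0.014 and 0.014 m and z of stamp_mid in the frame of black_tray between 0.04 and 0.05 m and y of stamp_mid in the frame of black_tray between 0.057 and 0.085 m and contact force between the fingers and stamp below 0.1 N and x of red_jar_mid in the frame of white_tray between -0.014 and 0.014 m and z of red_jar_mid in the frame of white_tray between 0.032 and 0.042 m and (y of red_jar_mid in the frame of white_tray between -0.085 and -0.057 m or y of red_jar_mid in the frame of white_tray between -0.014 and 0.014 m) and contact force between the fingers and red_jar below 0.1 N and x of dabber_mid in the frame of white_tray between -0.014 and 0.014 m and z of dabber_mid in the frame of white_tray between 0.04 and 0.05 m and y of dabber_mid in the frame of white_tray between 0.057 and 0.085 m and contact force between the fingers and dabber below 0.1 N and distance of green_jar_mid from where it was at the start of the episode below 0.02 m); the robot touches nothing.
It fails at once if a jar or tool dropped (let go with more than about 45 mm to fall) ((height (world z) of blue_jar_mid above 0.082 m and contact force between the fingers and blue_jar below 0.02 N) or (height (world z) of yellow_jar_mid above 0.082 m and contact force between the fingers and yellow_jar below 0.02 N) or (height (world z) of stamp_mid above 0.09 m and contact force between the fingers and stamp below 0.02 N) or (height (world z) of red_jar_mid above 0.082 m and contact force between the fingers and red_jar below 0.02 N) or (height (world z) of dabber_mid above 0.09 m and contact force between the fingers and dabber below 0.02 N)).
It fails at once if a jar or tool knocked over (angle between any of blue_jar_mid, yellow_jar_mid, stamp_mid, red_jar_mid, dabber_mid's own z axis and vertical above 1.2 rad).
It fails at once if the green jar moved from its place (distance of green_jar_mid from where it was at the start of the episode above 0.02 m).
It also fails if it takes over 136 s, if anything falls off the work surface, if the arm or the gripper's body presses on something with over 40 N, if the wrist force passes 120 N, or if a joint passes its speed limit or range.

### The arm

A 6-joint arm with a two-finger parallel gripper is mounted at the origin on the work surface. World frame = base frame: x ahead of the robot, y to its left, z up, the work surface at z = 0. Lengths are in mm, angles in rad, forces in N, time in s.
With the tool pointing down it reaches from about 225 to 875 mm from the base axis. Payload 3.4 kg.
Tool frame: the origin (TCP) lies midway between the tips of the shut fingers; the grasp point (between the pads) lies manip.grip_point_offset behind it (manip.grip_point_offset is the distance from the TCP to the grasp point, in mm); z points along the fingers, y is the line along which they close (so a half turn about z gives the same grasp; the last joint's range is limited). The gripper opens to 85 mm and grips with 20 to 120 N. Pads are 22 mm wide; open, the fingers measure 114 mm over their backs; the gripper's body (76 mm by 85 mm) begins 54 mm behind the grasp point. The pads swing forward as they close: fully open they stand 13 mm farther back than shut.
Start: joints at [-1.254, 0.276, 1.505, -0, 1.361, -0.121], TCP at [243.774, -520.807, 201.028] pointing down, gripper open.
Joint ranges: [-2.89, 2.89], [-0.75, 2.08], [0.22, 2.7], [-1.18, 4.32], [0.11, 2.71], [-2.7, 2.7]. Speed limits (rad/s): [2.57, 2.57, 3.14, 3.14, 3.14, 3.14].

### API

Orientations are given as a unit quaternion [w, x, y, z].
In Python, from cell import manip, optics gives the robot as it stands. The module is installed in compiled form; this text tells all that it offers.
- The arm moves only by the tool carry_out, never from a script. Its arguments are lists of equal length, an entry for each row: "travel": the shift along the tool's x, y, z in m, a list of three; "dr": the turn, a rotation vector about the tool's x, y, z in rad, a list of three; "jaw": the opening, from 0 (shut) to 1 (fully open). A call has 1 to 20 rows; each row is the pose to reach, as a shift and turn from the pose commanded when the call began, along the tool's axes at that moment; what a row does not reach only later rows make up. A row lasts 1/8 s, in which the tool goes at most 62.5 mm and 10.7 degrees, less where a joint would pass 70% of its speed; a pose out of reach is approached as far as the arm can. A call with a gripper value outside its range is refused whole. The fingers move at their own pace and stop on an object; "squeeze" is the grip in N (left out, the last holds). Time passes only in rows, so rows that repeat a pose let the fingers close. It gives the time, the measured TCP pose, the force, the opening and the grip force at its end, in the units of the state.
- manip.get_state(): the state, without advancing time (a new reading comes with each control period).
- optics.get_image(name): name is "scene" or "top" or "wrist"; returns a dict with "color" (480x640x3 uint8, red, green, blue), "K" (3x3 intrinsics, pixels), "distortion" ([k1, k2, p1, p2, k3] as OpenCV has them; the pictures are not rectified), "world_to_cam" (4x4, takes a point from world to camera coordinates); the wrist camera has in their place "mount" (4x4, takes a point from camera to tool coordinates, whose origin is the TCP and whose axes are the flange's). Camera axes: x right, y up, looking along -z (the intrinsics and any distortion apply to the point x, -y, -z); pixel columns grow to the right and rows downward; lengths in mm; the calibration is good to about 2 mm. A picture is of the moment at which its call begins: read the wrist's pose just before it. There is no depth.
- manip.sign_off(): hands the job in; it is judged then, once.
The state is a dict: "time": time; "qpos": joint angles; "qvel": joint speeds; "joint_efforts": joint torques, N m; "ee_pos": TCP position; "orientation": TCP orientation; "force": force on the tool from outside, world axes, zero at the start; "moment": the same for the moment, N m; "width": finger opening in mm; "finger_force": force on a finger pad.
Only numpy, scipy, OpenCV 4.12 (cv2) and the standard library are available. Lean on these libraries where they do the work, as an engineer would, in place of code of your own. Each camera call takes 0.05 s, during which the arm holds its last target. There are 200 camera calls.

## Working session

There is one attempt and no reset: what is moved stays moved. The work goes in short steps, Python scripts to look and compute and a tool call to move; the robot and the scene stay as the last step left them, time stands still between calls to the robot, and variables do not carry over. Pictures are saved under pics/ and viewed, at most 14 in all, crops included, and the job is handed in when it is done.

Besides the shell and the picture viewer there is one more tool, called after ">>>" as name(argument=value, ...) on one line, values as JSON. carry_out: Moves the arm, as the interface text tells. Its arguments: {"type":"object","properties":{"travel":{"type":"array","items":{"type":"array","items":{"type":"number"}}},"dr":{"type":"array","items":{"type":"array","items":{"type":"number"}}},"jaw":{"type":"array","items":{"type":"number"}},"squeeze":{"type":"number"}},"required":["travel","dr","jaw"]}

```bash
mkdir -p pics; python3 - <<'E'
from cell import manip, optics
import cv2
s=manip.get_state(); print(s, manip.grip_point_offset)
for n in("scene","top"):
    d=optics.get_image(n); cv2.imwrite(f"pics/{n}0.png",d["color"][:,:,::-1]); print(n,d["K"],d["distortion"],d["world_to_cam"])
d=optics.get_image("wrist");print(d["K"],d["distortion"],d["mount"])
E
```

```text
{'time': 0.0, 'qpos': array([-1.25404136e+00,  2.76619501e-01,  1.50614669e+00, -8.18163059e-07,
        1.36068130e+00, -1.20999624e-01]), 'qvel': array([-0.00149149, -0.00190316,  0.0001325 , -0.00012711, -0.00122273,
       -0.00108499]), 'joint_efforts': array([-2.62593458e-03, -4.16789138e+01, -2.45811832e+01, -5.45319799e-04,
        1.10081464e-02, -7.36505683e-07]), 'ee_pos': array([ 243.55872616, -520.22565782,  200.1203768 ]), 'orientation': array([-9.22945181e-04,  9.76141403e-01,  2.17133833e-01, -9.10272381e-05]), 'force': array([-0.43083767,  0.47376019,  1.00521207]), 'moment': array([ 0.0164944 , -0.02679826,  0.04358077]), 'finger_force': 0.0, 'width': 85.41340262688412} 18.700000000000003
scene [[441.83597674   0.         317.54769703]
 [  0.         441.83597674 242.16521583]
 [  0.           0.           1.        ]] [-0.11316686  0.          0.          0.          0.        ] [[-5.31171806e-01  8.47256858e-01 -3.51122891e-03  2.63096370e+02]
 [-6.32658860e-01 -3.93870281e-01  6.66790049e-01  2.75871137e+02]
 [ 5.63559473e-01  3.56401484e-01  7.45237346e-01 -1.21
[... 299 characters left out ...]
938e-01 -1.68611974e-03 -2.11396925e+01]
 [ 9.95709783e-01  2.19222474e-02  8.98968499e-02 -5.38181637e+02]
 [-8.98376762e-02 -3.67131424e-03  9.95949654e-01 -8.95613503e+02]
 [ 0.00000000e+00  0.00000000e+00  0.00000000e+00  1.00000000e+00]]
[[354.86855526   0.         313.364179  ]
 [  0.         354.86855526 239.6689067 ]
 [  0.           0.           1.        ]] [-0.01380602  0.          0.          0.          0.        ] [[-4.34655101e-04  9.60883520e-01  2.76952473e-01  7.05973429e+01]
 [ 9.99999902e-01  4.39760682e-04  4.36763273e-05  1.52242870e-01]
 [-7.98249453e-05  2.76952465e-01 -9.60883617e-01 -1.72962062e+02]
 [ 0.00000000e+00  0.00000000e+00  0.00000000e+00  1.00000000e+00]]
```

View pics/top0.png

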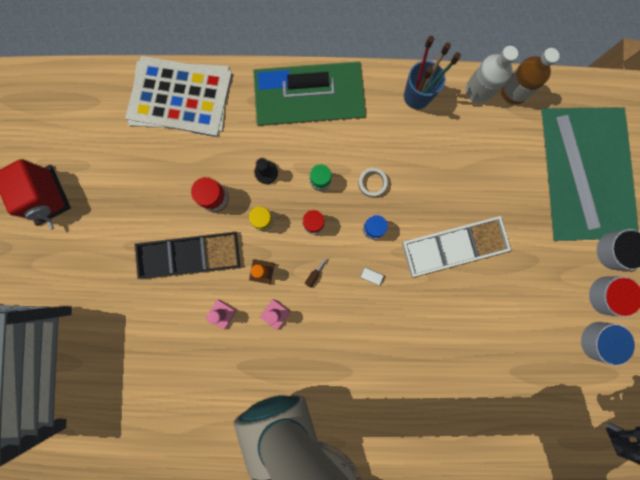

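View pics/scene0.png

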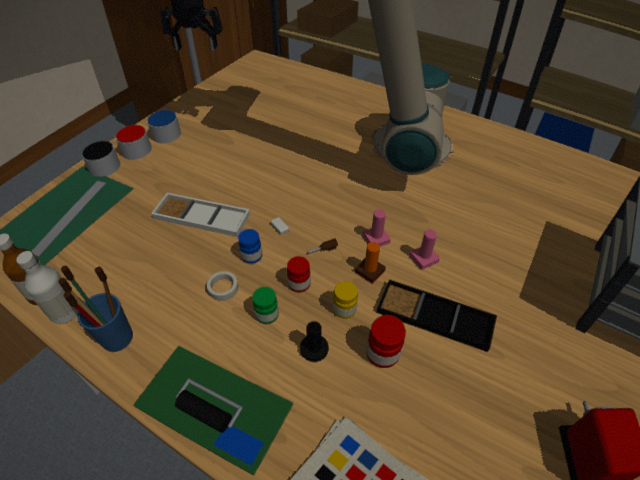

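Top view: there are two red jars. The one at (208,194) is large and the one at (313,222) is small, so the small one is meant. The orange-handled stamp is at (261,271); its pink look-alikes at (220,315) and (275,315) stay alone. The dabber is at (266,171), blue at (376,227), yellow at (260,218) and green at (320,177). The black tray's cork end points right, and so does the white tray's. Next I measure, and confirm in an enlarged crop.

```bash
cat > h.py <<'E'
import numpy as np, cv2
from scipy.optimize import least_squares
def cast(px,d,z,T=None):
    px=np.asarray(px,float).reshape(-1,1,2)
    n=cv2.undistortPoints(px,d["K"],np.array(d["distortion"]))[:,0]
    r=np.c_[n[:,0],-n[:,1],-np.ones(len(n))]
    T=np.linalg.inv(d["world_to_cam"]) if T is None else T
    r=r@T[:3,:3].T; o=T[:3,3]
    return (o+r*((z-o[2])/r[:,2])[:,None])[:,:2], o
def blob(mask,seed):
    n,l,st,c=cv2.connectedComponentsWithStats(mask.astype(np.uint8),connectivity=4)
    best=[i for i in range(1,n) if st[i,4]>25]
    i=min(best,key=lambda i:np.hypot(*(c[i]-seed)))
    m=(l==i).astype(np.uint8)
    cs=max(cv2.findContours(m,cv2.RETR_EXTERNAL,cv2.CHAIN_APPROX_NONE)[0],key=cv2.contourArea)
    return cs[:,0].astype(float),st[i]
def topcircle(cs,d,z,r,T=None):
    P,o=cast(cs,d,z,T); c=P.mean(0); u=c-o[:2]; u/=np.hypot(*u)
    Q=P[(P-c)@u>0.2*r]
    f=least_squares(lambda p:np.hypot(*(Q-p).T)-r,c,loss="soft_l1")
    return f.x,np.abs(f.fun).mean()
E
python3 - <<'E'
from h import *
from cell import optics
d=optics.get_image("top"); im=d["color"]; hsv=cv2.cvtColor(im,cv2.COLOR_RGB2HSV); H,S,V=[hsv[:,:,i].astype(int) for i in range(3)]
M={"red":((H<6)|(H>174))&(S>150)&(V>70),"yellow":(H>22)&(H<34)&(S>180),"green":(H>55)&(H<80)&(S>130),"blue":(H>105)&(H<125)&(S>140),"stamp":(H>6)&(H<16)&(S>200)&(V>140),"dabber":V<45}
seeds=dict(red=(313,222),yellow=(260,218),green=(320,177),blue=(376,227),stamp=(258,270),dabber=(266,171))
for k,m in M.items():
    cs,st=blob(m,seeds[k])
    print(k,st,*topcircle(cs,d,80 if k in("stamp","dabber") else 64,13 if k in("stamp","dabber") else 22))
    if k=="dabber": print("foot?",cast([[266,175]],d,15)[0])
cs,_=blob(M["red"],(208,194)); print("bigred",cv2.contourArea(cs.astype(np.float32)), cast(cs.mean(0),d,50)[0])
for px in((220,315),(275,315)): print("pink",cast([px],d,40)[0])
# trays
for n,seed,m in(("black",(188,255),V<60),("white",(457,246),(S<50)&(V>110))):
    cork=(H>5)&(H<20)&(V<150)&(S>60)
    cs,st=blob(m,seed); P,_=cast(cs,d,16); print(n,st,cv2.minAreaRect(P.astype(np.float32)))
c=im[140:340,120:520]; cv2.imwrite("pics/c1.png",cv2.resize(c,(800,400),interpolation=cv2.INTER_CUBIC)[:,:,::-1])
print(np.linalg.inv(d["world_to_cam"])[:3,3])
E
```

```text
red [303 211  22  21 366] [566.77629172   2.15251508] 0.5823022326682532
yellow [249 206  22  23 388] [573.06879297 109.51354129] 0.7039011432712774
green [311 165  20  22 357] [660.01467911  -9.50935121] 0.9570635182654064
blue [365 216  22  21 367] [ 559.21868557 -122.26167155] 0.7290293011964466
stamp [251 265  13  13 132] [465.32692541 108.0048521 ] 0.4973952472630184
dabber [256 159  22  24 389] [673.48161003 104.1699767 ] 2.5092536555822926
foot? [[671.12758448 106.2525009 ]]
bigred 684.5 [[624.51768852 221.89856446]]
pink [[375.03892464 187.15349113]]
pink [[377.93806094  75.40955229]]
black [ 170  237   45   37 1018] ((497.2216491699219, 258.08251953125), (72.58355712890625, 89.47233581542969), 7.939600944519043)
white [ 403  216  108   61 2716] ((527.8841552734375, -301.0880126953125), (77.19835662841797, 221.1099395751953), 16.034650802612305)
[455.88141479 -12.62439725 940.33114859]
```

View pics/c1.png

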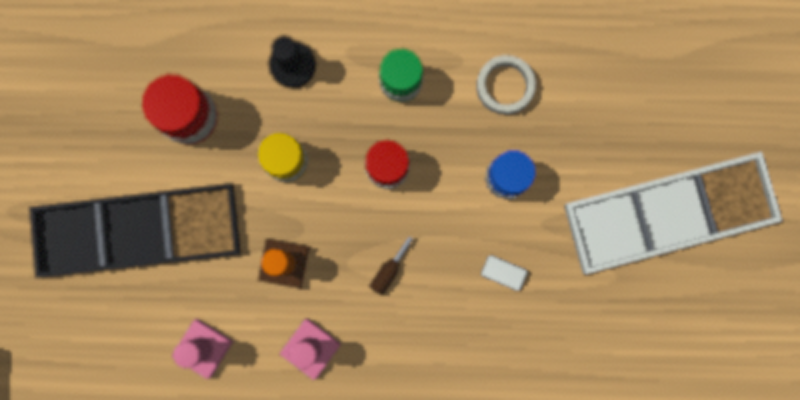

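The crop confirms it: the smaller red jar is at crop (387,162), the orange stamp at crop (285,262) and the black dabber at crop (292,62). The black tray's outer corners are at crop (30,208), (236,185), (242,253), (37,276). Next I work out the bays.

```bash
python3 - <<'E'
from h import *
from cell import optics
d=optics.get_image("top"); im=d["color"]; hsv=cv2.cvtColor(im,cv2.COLOR_RGB2HSV); H,S,V=[hsv[:,:,i].astype(int) for i in range(3)]
c=lambda L:np.array(L)/2+[119.75,139.75]
print("dab handle",cast(c([[283,45]]),d,80)[0],"foot",cast(c([[293,67]]),d,15)[0],"stamp foot",cast(c([[266,239],[313,246],[305,288],[260,281]]),d,15)[0].mean(0))
P=cast(c([[30,208],[236,185],[242,253],[37,276]]),d,16)[0]
W=cast(c([[567,205],[762,153],[781,220],[585,273]]),d,16)[0]
for n,P in(("black",P),("white",W)):
    o=P.mean(0); y=(P[1]+P[2]-P[0]-P[3])/2; L=np.hypot(*y); y/=L
    print(n,o,"L",L,"w",np.hypot(*(P[0]+P[1]-P[2]-P[3]))/2,"yaw y",np.degrees(np.arctan2(y[1],y[0])))
    for t in(-71,0,71): print(t,o+y*t)
# cork floor centres check
m=(S>70)&(V<140)&(H>5)&(H<22)
for s in((222,250),(489,238)):
    x,y=s; mm=np.zeros_like(m); mm[y-22:y+22,x-22:x+22]=m[y-22:y+22,x-22:x+22]
    cs,st=blob(cv2.morphologyEx(mm.astype(np.uint8),cv2.MORPH_OPEN,np.ones((3,3))),s); r=cv2.minAreaRect(cs.astype(np.float32)); print("cork",st,r,cast([r[0]],d,5)[0])
# scene check: jar lid tops
e=optics.get_image("scene"); hs=cv2.cvtColor(e["color"],cv2.COLOR_RGB2HSV);H,S,V=[hs[:,:,i].astype(int) for i in range(3)]
for k,m,s in(("red",((H<6)|(H>174))&(S>150)&(V>70),(298,273)),("yellow",(H>22)&(H<34)&(S>180),(345,297)),("blue",(H>105)&(H<125)&(S>140),(250,243)),("green",(H>55)&(H<80)&(S>130),(265,300)),("stamp",(H>4)&(H<16)&(S>200)&(V>110),(372,255))):
    cs,st=blob(m,s); z,r=(80,13) if k=="stamp" else (64,22); print(k,st,*topcircle(cs,e,z,r))
E
```

```text
dab handle [[681.75124541 108.31063393]] foot [[674.95334541 105.8506635 ]] stamp foot [465.44074052 106.22585377]
black [496.27936161 266.35297131] L 220.31988771883562 w 72.35431771390188 yaw y -82.31614832561488
-71 [486.78617313 336.71545686]
0 [496.27936161 266.35297131]
71 [505.77255008 195.99048576]
white [ 527.8070959  -301.99208183] L 217.91947924539826 w 73.72518091927564 yaw y -73.99361318920096
-71 [ 508.22923592 -233.74468335]
0 [ 527.8070959  -301.99208183]
71 [ 547.38495588 -370.2394803 ]
cork [204 234  31  34 383] ((220.18035888671875, 250.48361206054688), (31.05375862121582, 30.3294734954834), 84.80557250976562) [[507.98339112 199.8903723 ]]
cork [475 222  18  26 249] ((483.02703857421875, 234.33782958984375), (14.631509780883789, 27.290231704711914), 9.462322235107422) [[ 554.95696198 -362.03782912]]
red [288 257  22  26 425] [572.46134345   4.12741859] 1.1902452065609697
yellow [333 281  25  29 563] [576.16264181 111.02721643] 0.8601351404101829
blue [239 229  21  25 431] [ 564.81499736 -122.92687048] 1.3493574986157333
green [252 287  25  28 553] [665.54693276  -7.81750435] 1.0208659608500716
stamp [367 242  13  11  98] [467.75048675 109.95565308] 0.7912892524387369
```

>>> carry_out(travel=[[0,0,0],[0,0,0],[0,0,0],[0,0,0],[0,0,0],[0,0,0],[0,0,0],[0,0,0],[0,0,0]], dr=[[0,0,-0.18],[0,0,-0.36],[0,0,-0.54],[0,0,-0.72],[0,0,-0.9],[0,0,-1.02],[0,0,-1.133],[0,0,-1.133],[0,0,-1.133]], jaw=[0.8,0.8,0.8,0.8,0.8,0.8,0.8,0.8,0.8], squeeze=30)

```text
time: 1.42
ee_pos: [243.8, -520.8, 201.0]
orientation: [0.0, 0.708, 0.707, -0.0]
force: [-0.6, 0.1, -0.3]
width: 68.2
finger_force: 0.0
```

>>> carry_out(travel=[[0.03,0.038,-0.01],[0.065,0.08,-0.02],[0.1,0.125,-0.03],[0.135,0.17,-0.04],[0.17,0.21,-0.05],[0.2,0.25,-0.05],[0.22,0.275,-0.05],[0.231,0.286,-0.05],[0.231,0.286,-0.05],[0.231,0.286,-0.05]], dr=[[0,0,0],[0,0,0],[0,0,0],[0,0,0],[0,0,0],[0,0,0],[0,0,0],[0,0,0],[0,0,0],[0,0,0]], jaw=[0.8,0.8,0.8,0.8,0.8,0.8,0.8,0.8,0.8,0.8])

```text
time: 2.68
ee_pos: [528.8, -290.7, 251.0]
orientation: [-0.0, 0.708, 0.707, -0.001]
force: [0.2, -1.3, -0.2]
width: 68.6
finger_force: 0.0
```

```bash
cat >> h.py <<'E'
from scipy.spatial.transform import Rotation as R
def wrist():
    from cell import manip,optics
    s=manip.get_state(); d=optics.get_image("wrist")
    q=s["orientation"]; T=np.eye(4); T[:3,:3]=R.from_quat([q[1],q[2],q[3],q[0]]).as_matrix(); T[:3,3]=s["ee_pos"]
    return s,d,T@d["mount"]
E
python3 - <<'E'
from h import *
s,d,T=wrist(); print(s["ee_pos"])
cv2.imwrite("pics/w1.png",d["color"][:,:,::-1]); np.savez("w1.npz",T=T)
E
```

```text
[ 528.80687335 -290.68469748  250.99234602]
```

View pics/w1.png

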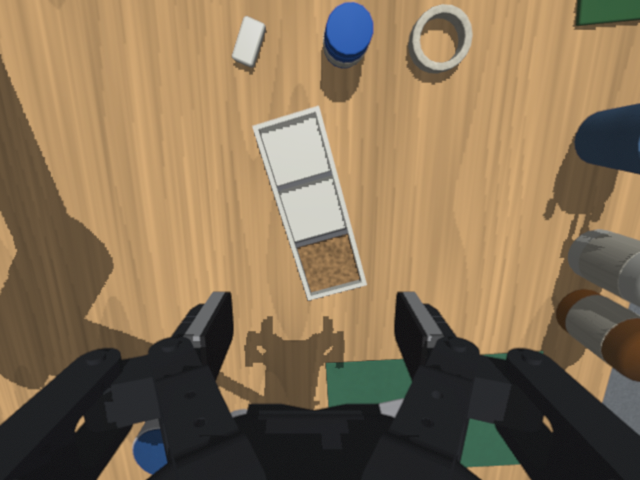

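The wrist view shows the white tray with its outer corners at (253,126), (319,107), (366,286), (310,299), and the blue lid at about (350,30).

```bash
cat >> h.py <<'E'
def tray(P):  # corners: two at -y end, two at +y (cork) end in world mm
    P=np.asarray(P); o=P.mean(0); y=(P[2]+P[3]-P[0]-P[1])/2; L=np.hypot(*y); y/=L
    print("centre",o,"L",L,"yaw",np.degrees(np.arctan2(y[1],y[0])))
    for t in(-71,0,71): print(t,(o+y*t).round(1))
def masks(im):
    h=cv2.cvtColor(im,cv2.COLOR_RGB2HSV); H,S,V=[h[:,:,i].astype(int) for i in range(3)]
    return {"red":((H<6)|(H>174))&(S>150)&(V>60),"yellow":(H>22)&(H<34)&(S>180),"green":(H>55)&(H<80)&(S>130),"blue":(H>105)&(H<125)&(S>140),"stamp":(H>4)&(H<16)&(S>200)&(V>110),"dark":V<45}
E
python3 - <<'E'
from h import *
im=cv2.imread("pics/w1.png")[:,:,::-1].copy(); T=np.load("w1.npz")["T"]
d=dict(K=np.array([[354.86855526,0,313.364179],[0,354.86855526,239.6689067],[0,0,1]]),distortion=[-0.01380602,0,0,0,0])
tray(cast([[253.5,126],[319,107.5],[365.5,286],[310,299]],d,16,T)[0])
cs,st=blob(masks(im)["blue"],(349,35)); print(st,*topcircle(cs,d,64,22,T))
E
```

```text
centre [ 529.38181971 -303.08471224] L 216.7527955841718 yaw -73.99861060408901
-71 [ 509.8 -234.8]
0 [ 529.4 -303.1]
71 [ 549.  -371.3]
[ 325    3   47   59 2164] [ 560.88845073 -127.51418724] 0.6221376602184681
```

>>> carry_out(travel=[[0.03,0.01,0.02],[0.075,0.02,0.04],[0.12,0.028,0.07],[0.15,0.032,0.1],[0.166,0.032,0.13],[0.166,0.032,0.16],[0.166,0.032,0.185],[0.166,0.032,0.205],[0.166,0.032,0.22],[0.166,0.032,0.229],[0.166,0.032,0.233],[0.166,0.032,0.233],[0.166,0.032,0.233],[0.166,0.032,0.233],[0.166,0.032,0.233],[0.166,0.032,0.233],[0.166,0.032,0.233],[0.166,0.032,0.233],[0.166,0.032,0.233]], dr=[[0,0,0],[0,0,0],[0,0,0],[0,0,0],[0,0,0],[0,0,0],[0,0,0],[0,0,0],[0,0,0],[0,0,0],[0,0,0],[0,0,0],[0,0,0],[0,0,0],[0,0,0],[0,0,0],[0,0,0],[0,0,0],[0,0,0]], jaw=[0.8,0.8,0.8,0.8,0.8,0.8,0.8,0.8,0.8,0.8,0.8,0.8,0.4,0.4,0.4,0.4,0.4,0.4,0.4], squeeze=30)

```text
time: 5.1
ee_pos: [562.2, -124.0, 18.8]
orientation: [0.001, 0.707, 0.707, 0.0]
force: [-0.8, -0.3, 6.3]
width: 42.9
finger_force: 30.5
```

>>> carry_out(travel=[[0,0,-0.01],[0,0,-0.03],[0,0,-0.06],[0.005,0,-0.1],[0.02,0,-0.13],[0.05,-0.01,-0.15],[0.1,-0.02,-0.16],[0.15,-0.03,-0.16],[0.2,-0.04,-0.16],[0.25,-0.05,-0.16],[0.3,-0.06,-0.16],[0.345,-0.065,-0.16],[0.38,-0.065,-0.16],[0.405,-0.065,-0.16],[0.414,-0.065,-0.16],[0.414,-0.065,-0.16],[0.414,-0.065,-0.16]], dr=[[0,0,0],[0,0,0],[0,0,0],[0,0,0],[0,0,0],[0,0,0],[0,0,0],[0,0,0],[0,0,0],[0,0,0],[0,0,0],[0,0,0],[0,0,0],[0,0,0],[0,0,0],[0,0,0],[0,0,0]], jaw=[0.4,0.4,0.4,0.4,0.4,0.4,0.4,0.4,0.4,0.4,0.4,0.4,0.4,0.4,0.4,0.4,0.4])

```text
time: 7.22
ee_pos: [496.7, 289.1, 177.9]
orientation: [0.0, 0.707, 0.707, -0.0]
force: [-0.5, 0.2, -1.0]
width: 42.5
finger_force: 30.8
```

```bash
python3 - <<'E'
from h import *
s,d,T=wrist(); print(s["ee_pos"])
cv2.imwrite("pics/w2.png",d["color"][:,:,::-1]); np.savez("w2.npz",T=T)
E
```

```text
[496.72049809 289.09362468 177.91773818]
```

View pics/w2.png

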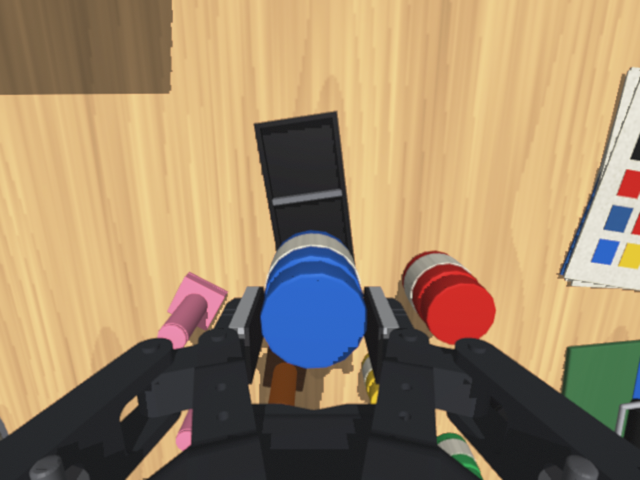

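The blue jar is held upright. The black tray's far corners are at (255,124) and (336,112), and its first divider runs (273,200)–(342,194).

```bash
python3 - <<'E'
from h import *
T=np.load("w2.npz")["T"]
d=dict(K=np.array([[354.86855526,0,313.364179],[0,354.86855526,239.6689067],[0,0,1]]),distortion=[-0.01380602,0,0,0,0])
P=cast([[255,124],[336.5,112],[272.5,202],[343,192],[353,250]],d,16,T)[0]; print(P)
e=P[:2].mean(0); dv=P[2:4].mean(0); y=dv-e; print("end-div",np.hypot(*y)," exp 73.5; width",np.hypot(*(P[0]-P[1])))
x=P[1]-P[0]; x/=np.hypot(*x); yy=np.array([x[1],-x[0]]); print("yaw",np.degrees(np.arctan2(*yy[::-1])))
for k in(38,109,180): print((e+yy*k).round(1))
im=cv2.imread("pics/w2.png")[:,:,::-1].copy()
print("lid centre",cast([[313.5,318]],d,223,T)[0])
E
```

```text
[[444.72316024 370.93902027]
 [517.81466531 381.02160432]
 [458.14341697 300.04466821]
 [525.14354309 309.50383099]
 [536.32060863 251.87106816]]
end-div 71.95786968723829  exp 73.5; width 73.78364733302608
yaw -82.14591963683068
[486.5 338.3]
[496.2 268. ]
[505.9 197.7]
lid centre [[496.91387934 289.96352776]]
```

>>> carry_out(travel=[[0.015,-0.003,0],[0.035,-0.008,0.01],[0.049,-0.01,0.04],[0.049,-0.01,0.07],[0.049,-0.01,0.1],[0.049,-0.01,0.125],[0.049,-0.01,0.14],[0.049,-0.01,0.148],[0.049,-0.01,0.152],[0.049,-0.01,0.153],[0.049,-0.01,0.153],[0.049,-0.01,0.153],[0.049,-0.01,0.153],[0.049,-0.01,0.153],[0.049,-0.01,0.153],[0.049,-0.01,0.153],[0.049,-0.01,0.153]], dr=[[0,0,0],[0,0,0],[0,0,0],[0,0,0],[0,0,0],[0,0,0],[0,0,0],[0,0,0],[0,0,0],[0,0,0],[0,0,0],[0,0,0],[0,0,0],[0,0,0],[0,0,0],[0,0,0],[0,0,0]], jaw=[0.4,0.4,0.4,0.4,0.4,0.4,0.4,0.4,0.4,0.4,0.4,0.4,0.8,0.8,0.8,0.8,0.8])

```text
time: 9.4
ee_pos: [486.8, 339.2, 25.0]
orientation: [0.0, 0.707, 0.707, -0.0]
force: [0.0, 0.8, 0.0]
width: 68.6
finger_force: 0.0
```

>>> carry_out(travel=[[0,0,-0.02],[0,0,-0.06],[0,0,-0.1],[-0.03,0.01,-0.12],[-0.08,0.03,-0.12],[-0.13,0.05,-0.12],[-0.18,0.07,-0.12],[-0.215,0.083,-0.11],[-0.229,0.088,-0.085],[-0.229,0.088,-0.055],[-0.229,0.088,-0.025],[-0.229,0.088,-0.005],[-0.229,0.088,0.005],[-0.229,0.088,0.007],[-0.229,0.088,0.007],[-0.229,0.088,0.007],[-0.229,0.088,0.007],[-0.229,0.088,0.007],[-0.229,0.088,0.007],[-0.229,0.088,0.007]], dr=[[0,0,0],[0,0,0],[0,0,0],[0,0,0],[0,0,0],[0,0,0],[0,0,0],[0,0,0],[0,0,0],[0,0,0],[0,0,0],[0,0,0],[0,0,0],[0,0,0],[0,0,0],[0,0,0],[0,0,0],[0,0,0],[0,0,0],[0,0,0]], jaw=[0.8,0.8,0.8,0.8,0.8,0.8,0.8,0.8,0.8,0.8,0.8,0.8,0.8,0.8,0.8,0.4,0.4,0.4,0.4,0.4])

```text
time: 11.9
ee_pos: [575.3, 110.2, 19.0]
orientation: [0.001, 0.707, 0.707, 0.001]
force: [-1.5, 0.7, 6.0]
width: 42.5
finger_force: 30.3
```

>>> carry_out(travel=[[0,0,-0.01],[0,0,-0.03],[0,0,-0.07],[0.005,-0.002,-0.11],[0.03,-0.015,-0.13],[0.07,-0.035,-0.13],[0.11,-0.055,-0.13],[0.14,-0.07,-0.125],[0.155,-0.077,-0.11],[0.158,-0.078,-0.085],[0.158,-0.078,-0.055],[0.158,-0.078,-0.03],[0.158,-0.078,-0.015],[0.158,-0.078,-0.008],[0.158,-0.078,-0.0065],[0.158,-0.078,-0.0065],[0.158,-0.078,-0.0065],[0.158,-0.078,-0.0065],[0.158,-0.078,-0.0065],[0.158,-0.078,-0.0065]], dr=[[0,0,0],[0,0,0],[0,0,0],[0,0,0],[0,0,0],[0,0,0],[0,0,0],[0,0,0],[0,0,0],[0,0,0],[0,0,0],[0,0,0],[0,0,0],[0,0,0],[0,0,0],[0,0,0],[0,0,0],[0,0,0],[0,0,0],[0,0,0]], jaw=[0.4,0.4,0.4,0.4,0.4,0.4,0.4,0.4,0.4,0.4,0.4,0.4,0.4,0.4,0.4,0.4,0.8,0.8,0.8,0.8])

```text
time: 14.4
ee_pos: [496.9, 268.2, 24.6]
orientation: [0.0, 0.707, 0.707, 0.0]
force: [0.1, -0.1, -0.0]
width: 67.9
finger_force: 0.0
```

>>> carry_out(travel=[[0,0,-0.02],[0,0,-0.06],[0,0,-0.1],[-0.03,-0.005,-0.125],[-0.07,-0.015,-0.125],[-0.11,-0.022,-0.125],[-0.14,-0.028,-0.12],[-0.155,-0.03,-0.105],[-0.159,-0.03,-0.08],[-0.159,-0.03,-0.05],[-0.159,-0.03,-0.025],[-0.159,-0.03,-0.012],[-0.159,-0.03,-0.009],[-0.159,-0.03,-0.009],[-0.159,-0.03,-0.009],[-0.159,-0.03,-0.009],[-0.159,-0.03,-0.009],[-0.159,-0.03,-0.009],[-0.159,-0.03,-0.009],[-0.159,-0.03,-0.009]], dr=[[0,0,0],[0,0,0],[0,0,0],[0,0,0],[0,0,0],[0,0,0],[0,0,0],[0,0,0],[0,0,0],[0,0,0],[0,0,0],[0,0,0],[0,0,0],[0,0,0],[0,0,0],[0,0,0],[0,0,0],[0,0,0],[0,0,0],[0,0,0]], jaw=[0.8,0.8,0.8,0.8,0.8,0.8,0.8,0.8,0.8,0.8,0.8,0.8,0.8,0.8,0.2,0.2,0.2,0.2,0.2,0.2])

```text
time: 16.9
ee_pos: [467.0, 109.3, 34.0]
orientation: [0.0, 0.707, 0.707, 0.0]
force: [-1.2, -0.4, 4.8]
width: 24.9
finger_force: 29.7
```

>>> carry_out(travel=[[0,0,-0.01],[0,0,-0.03],[0,0,-0.06],[0.005,0.002,-0.08],[0.03,0.013,-0.085],[0.06,0.026,-0.085],[0.08,0.035,-0.085],[0.088,0.039,-0.07],[0.089,0.039,-0.045],[0.089,0.039,-0.025],[0.089,0.039,-0.012],[0.089,0.039,-0.0075],[0.089,0.039,-0.0065],[0.089,0.039,-0.0065],[0.089,0.039,-0.0065],[0.089,0.039,-0.0065],[0.089,0.039,-0.0065],[0.089,0.039,-0.0065]], dr=[[0,0,0],[0,0,0],[0,0,0],[0,0,-0.07],[0,0,-0.14],[0,0,-0.2],[0,0,-0.25],[0,0,-0.27],[0,0,-0.27],[0,0,-0.27],[0,0,-0.27],[0,0,-0.27],[0,0,-0.27],[0,0,-0.27],[0,0,-0.27],[0,0,-0.27],[0,0,-0.27],[0,0,-0.27]], jaw=[0.2,0.2,0.2,0.2,0.2,0.2,0.2,0.2,0.2,0.2,0.2,0.2,0.2,0.2,0.6,0.6,0.6,0.6])

```text
time: 19.15
ee_pos: [505.9, 198.2, 40.1]
orientation: [0.0, 0.605, 0.796, 0.0]
force: [-0.7, -0.8, -0.4]
width: 51.2
finger_force: 0.0
```

>>> carry_out(travel=[[0,0,-0.02],[0,0,-0.05],[0,0,-0.09],[0,0,-0.12],[0,0,-0.14],[0,0,-0.14],[0,0,-0.14]], dr=[[0,0,0],[0,0,0],[0,0,0.05],[0,0,0.15],[0,0,0.27],[0,0,0.27],[0,0,0.27]], jaw=[0.6,0.8,0.8,0.8,0.8,0.8,0.8])

```text
time: 20.02
ee_pos: [505.1, 198.0, 179.0]
orientation: [-0.0, 0.707, 0.708, -0.001]
force: [-0.4, -0.6, -1.1]
width: 68.6
finger_force: 0.0
```

```bash
python3 - <<'E'
from h import *
from cell import manip,optics
s=manip.get_state(); print(s["time"],s["ee_pos"],s["orientation"])
d=optics.get_image("scene"); cv2.imwrite("pics/s2.png",d["color"][:,:,::-1])
e=optics.get_image("top"); cv2.imwrite("pics/t2.png",e["color"][:,:,::-1])
for v,q,z in((d,(298,273),64),(e,(313,222),64)):
    cs,st=blob(masks(v["color"])["red"],q); print(st,*topcircle(cs,v,z,22))
E
```

```text
20.025 [505.06460097 198.0200275  179.00612478] [-4.03592658e-04  7.06528307e-01  7.07684289e-01 -7.31268711e-04]
[288 256  22  27 470] [571.28096078   4.15494071] 1.2848058260416575
[303 210  22  22 369] [566.82828677   2.098433  ] 0.5440204542568933
```

View pics/s2.png

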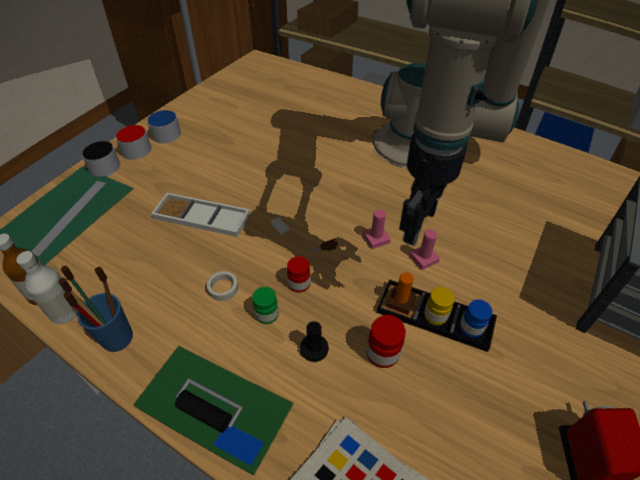

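The black tray is filled with stamp, yellow and blue upright, at about (405,290), (439,305) and (476,318). Next is the small red jar.

>>> carry_out(travel=[[-0.03,0.01,0],[-0.075,0.025,0.01],[-0.12,0.04,0.03],[-0.16,0.052,0.05],[-0.185,0.06,0.065],[-0.195,0.063,0.08],[-0.195,0.063,0.105],[-0.195,0.063,0.13],[-0.195,0.063,0.148],[-0.195,0.063,0.158],[-0.195,0.063,0.162],[-0.195,0.063,0.162],[-0.195,0.063,0.162],[-0.195,0.063,0.162],[-0.195,0.063,0.162],[-0.195,0.063,0.162],[-0.195,0.063,0.162],[-0.195,0.063,0.162]], dr=[[0,0,0],[0,0,0],[0,0,0],[0,0,0],[0,0,0],[0,0,0],[0,0,0],[0,0,0],[0,0,0],[0,0,0],[0,0,0],[0,0,0],[0,0,0],[0,0,0],[0,0,0],[0,0,0],[0,0,0],[0,0,0]], jaw=[0.75,0.75,0.75,0.75,0.75,0.75,0.75,0.75,0.75,0.75,0.75,0.75,0.4,0.4,0.4,0.4,0.4,0.4])

```text
time: 22.38
ee_pos: [569.4, 3.2, 18.9]
orientation: [0.001, 0.707, 0.707, 0.001]
force: [-1.3, 1.0, 5.6]
width: 42.5
finger_force: 30.7
```

>>> carry_out(travel=[[0,0,-0.01],[0,0,-0.03],[0,0,-0.06],[-0.01,-0.002,-0.09],[-0.04,-0.01,-0.1],[-0.08,-0.02,-0.1],[-0.13,-0.032,-0.1],[-0.18,-0.045,-0.1],[-0.215,-0.054,-0.1],[-0.234,-0.059,-0.09],[-0.2375,-0.0595,-0.07],[-0.2375,-0.0595,-0.045],[-0.2375,-0.0595,-0.022],[-0.2375,-0.0595,-0.01],[-0.2375,-0.0595,-0.0065],[-0.2375,-0.0595,-0.0065],[-0.2375,-0.0595,-0.0065],[-0.2375,-0.0595,-0.0065],[-0.2375,-0.0595,-0.0065],[-0.2375,-0.0595,-0.0065]], dr=[[0,0,0],[0,0,0],[0,0,0],[0,0,0],[0,0,0],[0,0,0],[0,0,0],[0,0,0],[0,0,0],[0,0,0],[0,0,0],[0,0,0],[0,0,0],[0,0,0],[0,0,0],[0,0,0],[0,0,0],[0,0,0],[0,0,0],[0,0,0]], jaw=[0.4,0.4,0.4,0.4,0.4,0.4,0.4,0.4,0.4,0.4,0.4,0.4,0.4,0.4,0.4,0.4,0.8,0.8,0.8,0.8])

```text
time: 24.88
ee_pos: [509.4, -234.4, 24.7]
orientation: [0.0, 0.707, 0.707, 0.0]
force: [-0.9, -0.2, 0.3]
width: 68.5
finger_force: 0.0
```

>>> carry_out(travel=[[0,0,-0.02],[0,0,-0.06],[0,0,-0.1],[0.03,0.014,-0.13],[0.08,0.038,-0.15],[0.13,0.062,-0.155],[0.18,0.086,-0.155],[0.23,0.11,-0.155],[0.28,0.134,-0.155],[0.32,0.153,-0.155],[0.345,0.165,-0.155],[0.35,0.168,-0.155],[0.35,0.168,-0.155],[0.35,0.168,-0.155]], dr=[[0,0,0],[0,0,0],[0,0,0],[0,0,0],[0,0,0],[0,0,0],[0,0,0],[0,0,0],[0,0,0],[0,0,0],[0,0,0],[0,0,0],[0,0,0],[0,0,0]], jaw=[0.8,0.8,0.8,0.8,0.8,0.8,0.8,0.8,0.8,0.8,0.8,0.8,0.8,0.8])

```text
time: 26.62
ee_pos: [676.8, 114.2, 179.6]
orientation: [0.0, 0.708, 0.707, -0.0]
force: [-0.0, -0.3, 0.1]
width: 68.3
finger_force: 0.0
```

```bash
python3 - <<'E'
from h import *
s,d,T=wrist(); print(s["time"],s["ee_pos"])
cv2.imwrite("pics/w3.png",d["color"][:,:,::-1]); np.savez("w3.npz",T=T)
E
```

```text
26.625 [676.78938705 114.24921251 179.60250466]
```

View pics/w3.png

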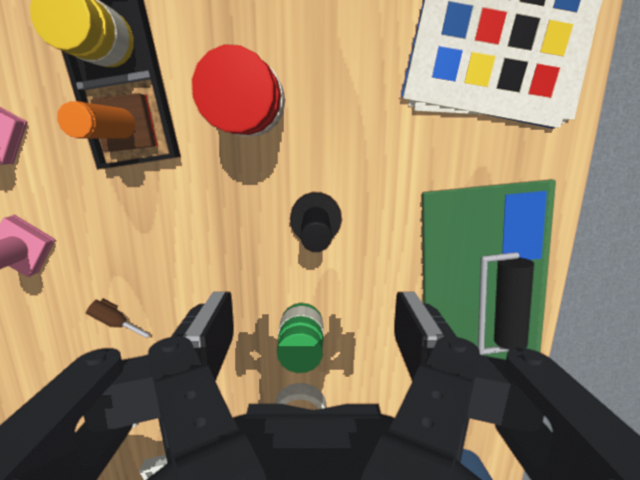

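The dabber's handle top is at (316,236) and its foot centre at about (316,217). The stamp stands in the cork bay.

```bash
python3 - <<'E'
from h import *
T=np.load("w3.npz")["T"]
d=dict(K=np.array([[354.86855526,0,313.364179],[0,354.86855526,239.6689067],[0,0,1]]),distortion=[-0.01380602,0,0,0,0])
print(cast([[316,237]],d,80,T)[0],cast([[315.5,219]],d,15,T)[0])
E
```

```text
[[679.16603816 108.06677323]] [[679.20662933 107.95695807]]
```

>>> carry_out(travel=[[-0.004,0.001,0.02],[-0.0075,0.002,0.05],[-0.0075,0.002,0.08],[-0.0075,0.002,0.11],[-0.0075,0.002,0.13],[-0.0075,0.002,0.142],[-0.0075,0.002,0.146],[-0.0075,0.002,0.146],[-0.0075,0.002,0.146],[-0.0075,0.002,0.146],[-0.0075,0.002,0.146],[-0.0075,0.002,0.146],[-0.0075,0.002,0.146],[-0.0075,0.002,0.146]], dr=[[0,0,0],[0,0,0],[0,0,0],[0,0,0],[0,0,0],[0,0,0],[0,0,0],[0,0,0],[0,0,0],[0,0,0],[0,0,0],[0,0,0],[0,0,0],[0,0,0]], jaw=[0.8,0.8,0.8,0.8,0.8,0.8,0.8,0.8,0.2,0.2,0.2,0.2,0.2,0.2])

```text
time: 28.42
ee_pos: [679.5, 108.3, 34.2]
orientation: [0.0, 0.707, 0.707, 0.0]
force: [-1.6, -0.2, 5.5]
width: 24.6
finger_force: 29.6
```

>>> carry_out(travel=[[0,0,-0.01],[0,0,-0.03],[0,0,-0.06],[-0.01,-0.003,-0.1],[-0.03,-0.008,-0.125],[-0.07,-0.019,-0.13],[-0.12,-0.033,-0.13],[-0.17,-0.047,-0.13],[-0.22,-0.06,-0.13],[-0.27,-0.074,-0.13],[-0.32,-0.087,-0.13],[-0.37,-0.101,-0.13],[-0.42,-0.115,-0.13],[-0.455,-0.125,-0.13],[-0.475,-0.13,-0.13],[-0.479,-0.1305,-0.13],[-0.479,-0.1305,-0.12],[-0.479,-0.1305,-0.1]], dr=[[0,0,0],[0,0,0],[0,0,0],[0,0,0],[0,0,0],[0,0,0],[0,0,0],[0,0,0],[0,0,0],[0,0,0],[0,0,0],[0,0,0],[0,0,0],[0,0,0],[0,0,0],[0,0,0],[0,0,0],[0,0,0]], jaw=[0.2,0.2,0.2,0.2,0.2,0.2,0.2,0.2,0.2,0.2,0.2,0.2,0.2,0.2,0.2,0.2,0.2,0.2])

```text
time: 30.68
ee_pos: [549.8, -369.3, 133.6]
orientation: [0.001, 0.707, 0.708, 0.0]
force: [0.0, -0.2, -0.8]
width: 25.0
finger_force: 29.6
```

>>> carry_out(travel=[[0,0,0.02],[0,0,0.045],[0,0,0.07],[0,0,0.085],[0,0,0.092],[0,0,0.0935],[0,0,0.0935],[0,0,0.0935],[0,0,0.0935],[0,0,0.0935],[0,0,0.0935],[0,0,0.0935],[0,0,0.08],[0,0,0.05],[0,0,0],[0,0,-0.05],[-0.01,0,-0.1],[-0.02,0,-0.12],[-0.02,0,-0.12],[-0.02,0,-0.12]], dr=[[0,0,0],[0,0,0],[0,0,0],[0,0,0],[0,0,0],[0,0,0],[0,0,0],[0,0,0],[0,0,0],[0,0,0],[0,0,0],[0,0,0],[0,0,0],[0,0,0],[0,0,0],[0,0,0],[0,0,0],[0,0,0],[0,0,0],[0,0,0]], jaw=[0.2,0.2,0.2,0.2,0.2,0.2,0.2,0.2,0.7,0.7,0.7,0.7,0.7,0.7,0.7,0.7,0.7,0.7,0.7,0.7])

```text
time: 33.17
ee_pos: [548.2, -390.0, 252.5]
orientation: [-0.001, 0.707, 0.707, 0.0]
force: [-0.7, 0.0, -0.4]
width: 59.6
finger_force: 0.0
```

```bash
python3 - <<'E'
from h import *
from cell import manip,optics
s,d,T=wrist(); print(s["time"],s["ee_pos"]); cv2.imwrite("pics/w4.png",d["color"][:,:,::-1])
e=optics.get_image("top"); im=e["color"]; 
for k,q in(("red",(420,245)),("yellow",(190,248)),("blue",(155,250)),("green",(320,177)),("stamp",(222,245))):
    z,r=(85,13) if k=="stamp" else (64 if k=="green" else 69,22)
    cs,st=blob(masks(im)[k],q); print(k,st,*topcircle(cs,e,z,r))
cv2.imwrite("pics/t4.png",cv2.resize(im[180:310,110:530],(800,248),interpolation=cv2.INTER_CUBIC)[:,:,::-1])
E
```

```text
33.175 [ 548.16988647 -389.96170012  252.46691633]
red [418 243  25  21 407] [ 509.1476193  -232.15434023] 1.1621325536016696
yellow [167 242  26  23 456] [496.82734674 268.23825361] 0.8369790799263165
blue [135 246  25  23 467] [488.46981688 335.54803699] 1.0557967156078634
green [311 165  20  22 358] [660.01467907  -9.50935122] 0.9570635214362555
stamp [206 243  13  14 143] [505.29415073 196.84971337] 0.3248623297873214
```

View pics/w4.png

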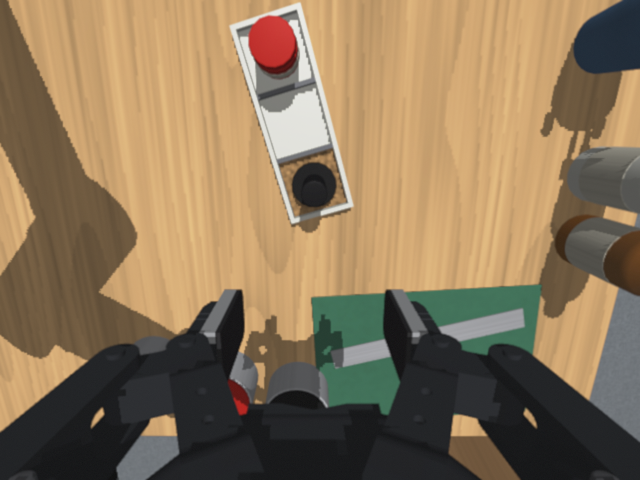

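View pics/t4.png

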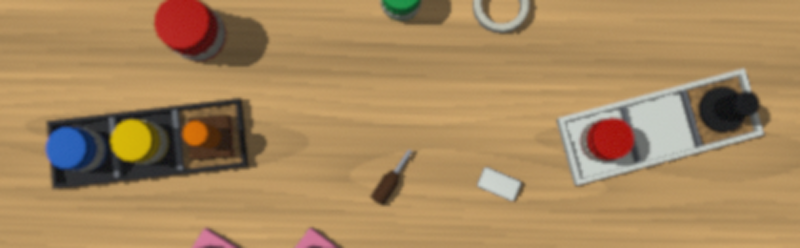

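All five things stand upright and centred in their bays, and the green jar hasn't moved. In the wrist view the dabber is at (314,186) and the red jar at (273,45), both in the white tray. I'm handing it in.

```bash
python3 -c "
from cell import manip
print(manip.sign_off())"
```

```text
the job is handed in; nothing more can be done
None
```

Both kits are made up and handed in at about 33 s: the blue jar, yellow jar and orange-handled stamp are in the black tray, the small red jar and black dabber are in the white tray, and the green jar is where it was; sign-off returned no verdict.

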